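# Change the lacquered tube in the sprung V-block

### The arm

A 6-joint arm with a two-finger parallel gripper is mounted at the origin on the work surface. World frame = base frame: x ahead of the robot, y to its left, z up, the work surface at z = 0. Lengths are in mm, angles in rad, forces in N, time in s.
With the tool pointing down it reaches from about 350 to 875 mm from the base axis. Payload 4.2 kg.
Tool frame: the origin (TCP) lies midway between the tips of the shut fingers; the grasp point (between the pads) lies 19 mm behind it; z points along the fingers, y is the line along which they close (so a half turn about z gives the same grasp; the last joint's range is limited). The gripper opens to 85 mm and grips with 20 to 120 N. Pads are 22 mm wide; open, the fingers measure 114 mm over their backs; the gripper's body (76 mm by 85 mm) begins 54 mm behind the grasp point. The pads swing forward as they close: fully open they stand 13 mm farther back than shut.
Start: joints at [-0.921, 0.385, 0.008, 0, -1.194, -0.259], TCP at [238.093, -577.85, 231.312] pointing down, gripper open.
Joint ranges: [-3.14, 3.14], [-1.21, 2.06], [-1.07, 1.41], [-3.16, 2.05], [-2.99, -0.16], [-3.1, 3.1]. Speed limits (rad/s): [2.79, 2.79, 3.14, 3.14, 3.14, 3.14].

### API

Orientations are given as a unit quaternion [x, y, z, w].
In Python, from bench import arm gives the robot as it stands. The module is installed in compiled form; this text tells all that it offers.
- The arm moves only by the shell command python3 -m handwheel 'ROWS' [OPENING]. ROWS is JSON, a list of rows, each an object of numbers: "x", "y", "z": the shift along the world's x, y, z each as a share of 20 cm, from -1 to 1; "ax", "ay", "az": the turn, a rotation vector about the world's x, y, z each as a share of 90 degrees, from -1 to 1. In form: [{"x": .., "y": .., "z": .., "ax": .., "ay": .., "az": ..}, ...]. A call has exactly 8 rows; each row shifts and turns the commanded pose from where the row before left it; what a row does not reach is not made up. A row lasts 1/10 s, in which the tool goes at most 50 mm and 8.59 degrees, less where a joint would pass 70% of its speed; a pose out of reach is approached as far as the arm can. A call with a number of a shift or a turn outside -1 to 1 is refused whole. A call with a gripper value outside its range is refused whole. OPENING is the opening, from -1 (shut) to 1 (fully open), set as the call begins (- or left out, the last holds). The fingers move at their own pace and stop on an object; the grip force is fixed at half the most. Time passes only in rows, so rows that do not move let the fingers close, or fill a call up. It gives the time, the measured TCP pose, the force, the opening and the grip force at its end, in the units of the state.
- arm.read_state(): the state, without advancing time (a new reading comes with each control period).
- arm.get_image(name): name is "scene" or "top" or "wrist"; returns the picture (384x512x3 uint8, red, green, blue); there is no depth.
- arm.camera_params(name): a dict with "K" (3x3 intrinsics, pixels), "position" and "orientation" of the camera in the world. Camera axes: x right, y down, z forward; pixel columns grow to the right and rows downward; lengths in mm; the calibration is good to about 2 mm. A picture is of the moment at which its call begins: read the wrist's pose just before it. camera_params takes no time and is no camera call; for the wrist camera it gives the pose at the moment of the call.
- arm.job_done(): hands the job in; it is judged then, once.
The state is a dict: "clock": time; "joints": joint angles; "joint_vel": joint speeds; "joint_efforts": joint torques, N m; "position": TCP position; "ee_rot": TCP orientation; "contact_force": force on the tool from outside, world axes, zero at the start; "wrist_torque": the same for the moment, N m; "gripper_width": finger opening in mm; "grasp_force": force on a finger pad.
Only numpy, scipy, OpenCV 4.12 (cv2) and the standard library are available. Lean on these libraries where they do the work, as an engineer would, in place of code of your own. Each camera call takes 0.05 s, during which the arm holds its last target. There are 200 camera calls.

### The job

Take the spoiled red tube out of the V-block and drop it into the yellow reject crate. Then fetch the black tube from its wooden rest, lay it lengthwise and centred in the V-block, and press it squarely down so that it bears on both cheeks of the vee and the sprung block sinks about half of its 12 mm travel, not to the bottom. Finish while still holding it pressed down like that, without letting go, and leave the bowl, jar and cork block alone.

Things in the scene. Friction and masses are not known exactly. Their poses are not given: they have to be found in the camera images.
- red_tube: The spoiled tube: vermilion lacquered closed cylinder with brass-coloured bands near its ends and grey blotches round its middle, 36 mm diameter, 130 mm long, 75 to 155 g. Origin at its centre, x along its axis (it may be rolled to any angle about x). It starts lying in the V-block.
- black_tube: The good tube: black lacquered closed cylinder with gold-coloured bands and dots, 36 mm diameter, 130 mm long, 75 to 155 g. Origin at its centre, x along its axis (any roll). It starts lying level on the wooden rest, its axis 60 mm above the work surface.
- fixture: Blue base plate of the V-block fixture, fixed to the table: 120 mm (x) by 85 mm (y) by 12 mm high, origin at the centre of its underside; x runs along the vee. A carriage on it carries the sprung V-block (highest edges 89 mm above the table) and floats up to 4 mm to either side in y on weak springs (0.2 N per mm), so that the vee centres itself under a tube pressed into it.
- vee (a point): Point on the V-block where the centre of a seated, centred tube lies; x along the vee, y to its left, z up. It is 95 mm above the work surface with the block up and sinks with it. The 90 degree vee has cheeks only at 28 to 46 mm either side of the middle along x; the middle 56 mm is open for fingers, save for a bar 18 mm wide (y) whose top is 33 mm below this point.
- vblock (a joint): How far the V-block has been pushed down, in m: 0 up, 0.012 on its bottom stop. Springs push it up: a tube must push with about 4 N (its weight included) before it begins to sink, and 1 N more for each further mm. A tube just lying in it leaves it up.
- rest: Brown wooden rest, fixed to the table: base 125 mm (x) by 75 mm (y) by 12 mm, origin at the centre of its underside; two vee notches 12 mm thick at 45 mm either side of the middle along x, their tips 53 mm high, carry the black tube along x. Free between the notches above the base.
- crate_in (a point): Centre of the inner floor of the yellow plastic reject crate, fixed to the table, open on top: outside 230 mm (x) by 170 mm (y) by 70 mm high, walls and floor 6 mm. Axes as the crate's.
- bowl: Bystander: brown lacquer cup, 76 mm across, 55 mm high, origin at the centre of its underside.
- jar: Bystander: amber glass jar with black cap, 52 mm across, 60 mm high, origin at the centre of its underside.
- block: Bystander: cork burnishing block 60 by 40 by 30 mm, origin at the centre of its underside.
- cheek_left (a point): Middle of the left (+y) contact line, where a seated tube touches the two left cheek plates (white, slippery plastic): 12.7 mm to the left of and 12.7 mm below point vee (the point itself lies in the gap between the plates). The plates are 45 degree faces, each 18 mm long, reaching 26 mm out from the vee's middle plane, and move with the block.
- cheek_right (a point): Middle of the right (-y) contact line, mirror image of cheek_left.
Things that resemble listed ones, but are neither listed nor needed, are in the scene too. Of the things that look like the black_tube, the middle-sized one is meant.

How it is judged (in metres and radians):
On the way, in this order (a step that is already met when the one before it is completed fails the run):
1. the red tube lies in the reject crate, let go (x of red_tube in the frame of crate_in between -0.105 and 0.105 m and y of red_tube in the frame of crate_in between -0.075 and 0.075 m and z of red_tube in the frame of crate_in below 0.055 m and contact force between the fingers and red_tube below 0.1 N), for 0.2 s.
2. the black tube is taken off its rest in the gripper (contact force between the fingers and black_tube above 1 N and distance of black_tube from where it was at the start of the episode above 0.04 m and contact force between black_tube and rest below 0.1 N), for 0.2 s.
At the end, for the whole second after the job is handed in: The black tube lies in the vee (centre within 15 mm of the vee's middle along it, 3 mm across and in height, axes within 0.05 rad), still, pressed by the fingers onto both cheeks with more than 1 N on at least one plate of each side, the block held 3 to 9.5 mm down; the red tube lies in the crate (x of black_tube in the frame of vee between -0.015 and 0.015 m and y of black_tube in the frame of vee between -0.003 and 0.003 m and z of black_tube in the frame of vee between -0.003 and 0.003 m and angle between the x axis of black_tube and the x axis of vee, either way round below 0.05 rad and value of joint vblock between 0.003 and 0.0095 m and contact force between the fingers and black_tube above 1 N and linear speed of black_tube below 0.02 m/s and x of red_tube in the frame of crate_in between -0.105 and 0.105 m and y of red_tube in the frame of crate_in between -0.075 and 0.075 m and z of red_tube in the frame of crate_in below 0.055 m and (contact force between black_tube and vblock_c3 above 1 N or contact force between black_tube and vblock_c4 above 1 N) and (contact force between black_tube and vblock_c5 above 1 N or contact force between black_tube and vblock_c6 above 1 N)); the arm keeps its last pose, push and grip.
It fails at once if a bystander (bowl, jar or cork block) is shifted by more than 20 mm (distance of any of bowl, jar, block from where it was at the start of the episode above 0.02 m).
It also fails if it takes over 58 s, if anything falls off the work surface, if the arm or the gripper's body presses on something with over 40 N, if the wrist force passes 120 N, or if a joint passes its speed limit or range.

## Working session

There is one attempt and no reset: what is moved stays moved. The work goes in short steps, Python scripts to look and compute and a shell command to move; the robot and the scene stay as the last step left them, time stands still between calls to the robot, and variables do not carry over. Pictures are saved under pics/ and viewed, at most 13 in all, crops included, and the job is handed in when it is done.

```bash
mkdir -p pics; cat > h.py <<'E'
import numpy as np, cv2
from bench import arm
from scipy.spatial.transform import Rotation as R
def cam(n):
    p=arm.camera_params(n); return np.array(p["K"]),np.array(p["position"],float),R.from_quat(p["orientation"]).as_matrix()
def ray(c,uv):
    K,t,M=c; d=M@np.linalg.inv(K)@np.array([uv[0],uv[1],1.]); return t,d/np.linalg.norm(d)
def plane(c,uv,z):
    o,d=ray(c,uv); return o+d*(z-o[2])/d[2]
def proj(c,P):
    K,t,M=c; q=K@(M.T@(np.array(P,float)-t)); return q[:2]/q[2]
def tri(c1,a,c2,b):
    o1,d1=ray(c1,a);o2,d2=ray(c2,b)
    s=np.linalg.lstsq(np.stack([d1,-d2],1),o2-o1,rcond=None)[0]
    p,q=o1+s[0]*d1,o2+s[1]*d2; return (p+q)/2,np.linalg.norm(p-q)
E
python3 - <<'E'
from h import *
np.set_printoptions(precision=2,suppress=True)
ims=[]
for n in("scene","top"):
    c=cam(n);im=arm.get_image(n)[:,:,::-1];cv2.imwrite(f"pics/{n}0.png",im);print(n,c)
    cv2.imwrite(f"pics/{n}0b.png",cv2.resize(im,(800,600),interpolation=cv2.INTER_CUBIC))
print(arm.read_state())
E
```

```text
scene (array([[381.25,   0.  , 261.45],
       [  0.  , 381.25, 194.05],
       [  0.  ,   0.  ,   1.  ]]), array([1123.01, -460.93,  763.7 ]), array([[ 0.69,  0.5 , -0.53],
       [ 0.72, -0.45,  0.52],
       [ 0.02, -0.74, -0.67]]))
top (array([[384.66,   0.  , 249.22],
       [  0.  , 384.66, 189.85],
       [  0.  ,   0.  ,   1.  ]]), array([ 478.31,   75.36, 1093.46]), array([[-0.  , -0.99,  0.12],
       [-1.  ,  0.  , -0.01],
       [ 0.01, -0.12, -0.99]]))
{'clock': 0.1, 'joints': array([-0.92,  0.39,  0.01, -0.  , -1.19, -0.26]), 'joint_vel': array([ 0.,  0.,  0.,  0.,  0., -0.]), 'joint_efforts': array([ -0.  , -39.33,  18.89,   4.2 ,  -0.  ,  -0.  ]), 'position': array([ 237.88, -577.38,  230.32]), 'ee_rot': array([-0.19,  0.98,  0.  , -0.  ]), 'contact_force': array([ 0.85,  0.32, -0.01]), 'wrist_torque': array([-0.02, -0.01,  0.01]), 'grasp_force': 0.0, 'gripper_width': 85.25144527746824}
```

View pics/top0b.png

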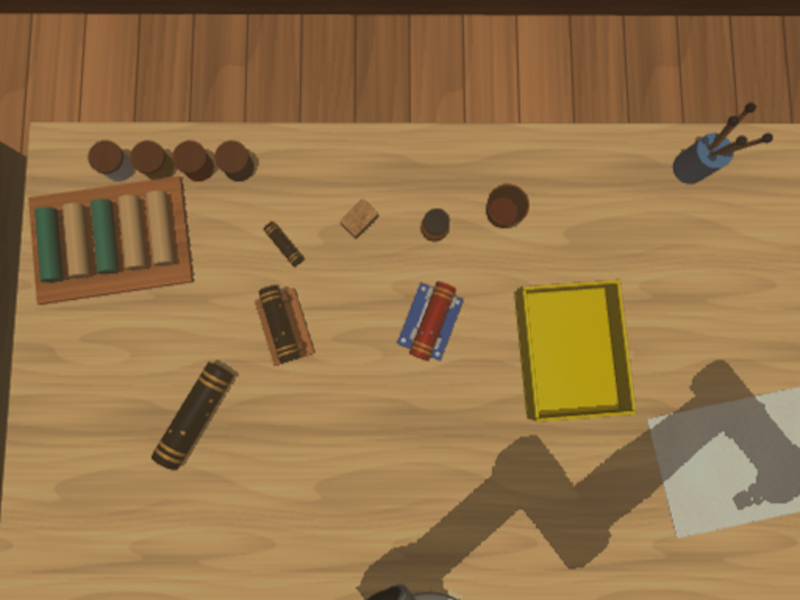

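View pics/scene0b.png

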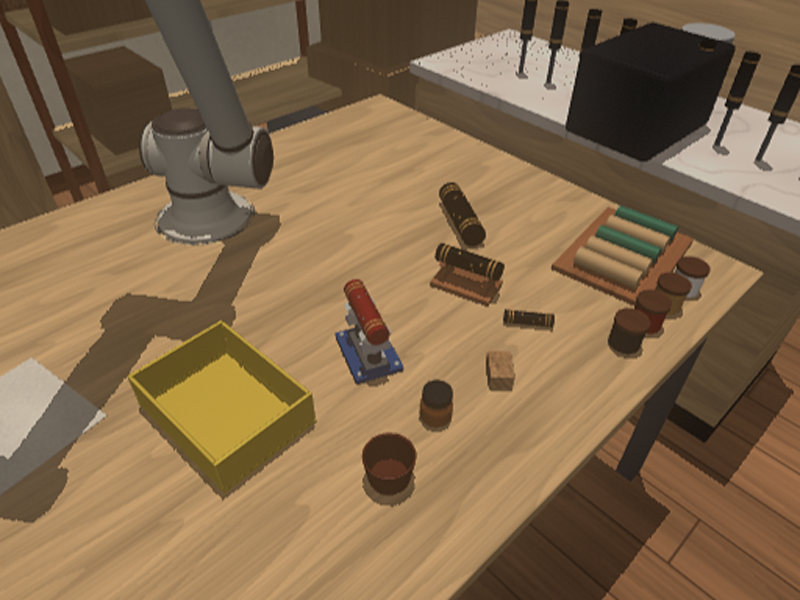

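The top view, in 800x600 pixels, shows the red tube in the V-block at (434,320) and the yellow crate at (576,350). There are three black-tube candidates: small at (284,243), middle at (281,323) on the wooden rest, and large at (195,415). The middle one fits, by its size and because it lies on the rest. I'll confirm it in a crop and measure.

```bash
cat > m.py <<'E'
from h import *
np.set_printoptions(precision=1,suppress=True)
C={n:cam(n) for n in("scene","top")}; I={n:cv2.imread(f"pics/{n}0.png") for n in C}
def blob(m,near,r=60):
    m=cv2.morphologyEx(m.astype(np.uint8),cv2.MORPH_CLOSE,np.ones((5,5)))
    k,l,s,c=cv2.connectedComponentsWithStats(m)
    i=min((i for i in range(1,k) if s[i,4]>60),key=lambda i:np.hypot(*(c[i]-near)))
    p=np.argwhere(l==i)[:,::-1].astype(np.float32); return p,cv2.minAreaRect(p)
def ends(p):
    c,(w,h),a=cv2.minAreaRect(p); b=cv2.boxPoints((c,(w,h),a)); L=[np.linalg.norm(b[i]-b[(i+1)%4]) for i in(0,1)]
    i=int(np.argmin(L)); return np.array(c),np.array([(b[i]+b[i+1])/2,(b[(i+2)%4]+b[(i+3)%4])/2]),L
S=.64
def masks(im):
    h,s,v=[x.astype(int) for x in cv2.split(cv2.cvtColor(im,cv2.COLOR_BGR2HSV))]
    return dict(red=((h<8)|(h>172))&(s>150)&(v>70),black=(v<75),blue=(h>100)&(h<125)&(s>110),yel=(h>22)&(h<32)&(s>190)&(v>60))
if __name__=="__main__":
    near=dict(red=dict(top=(434,320),scene=(366,310)),black=dict(top=(281,323),scene=(468,262)),blue=dict(top=(430,320),scene=(370,355)),yel=dict(top=(576,350),scene=(222,410)))
    E={}
    for n in C:
        M=masks(I[n])
        for k in near:
            p,r=blob(M[k],np.array(near[k][n])*S); E[n,k]=ends(p); print(n,k,len(p),*E[n,k])
    for k in("red","black"):
        P,e=tri(C["top"],E["top",k][0],C["scene"],E["scene",k][0]); print(k,"tri",P,e)
        A=[plane(C["top"],q,P[2]) for q in E["top",k][1]]; d=A[1]-A[0]; print(" ends",*A,"len",np.linalg.norm(d),"yaw",np.degrees(np.arctan2(d[1],d[0])))
    c,_,_=E["top","blue"]; print("blue",plane(C["top"],c,12),*[plane(C["top"],q,12) for q in E["top","blue"][1]])
    c,q,_=E["top","yel"]; print("yel",plane(C["top"],c,70),*[plane(C["top"],x,70) for x in q])
    cr=cv2.resize(I["scene"][90:220,200:370],None,fx=4,fy=4,interpolation=cv2.INTER_CUBIC); cv2.imwrite("pics/crop1.png",cr)
E
python3 m.py
```

```text
scene red 434 [233.2 197.4] [[224.2 179.4]
 [242.2 215.4]] [np.float32(12.521995), np.float32(40.24922)]
scene black 1102 [292.5 153.3] [[275.7 123.2]
 [309.4 183.4]] [np.float32(35.074726), np.float32(68.96288)]Traceback (most recent call last):
  File "m.py", line 22, in <module>
    p,r=blob(M[k],np.array(near[k][n])*S); E[n,k]=ends(p); print(n,k,len(p),*E[n,k])
        ~~~~^^^^^^^^^^^^^^^^^^^^^^^^^^^^^
  File "m.py", line 7, in blob
    i=min((i for i in range(1,k) if s[i,4]>60),key=lambda i:np.hypot(*(c[i]-near)))
ValueError: min() iterable argument is empty
```

```bash
python3 - <<'E'
from m import *
for n,pts in dict(scene=dict(blue=[(220,228),(232,240),(250,232)],red=[(226,182),(240,215),(232,195)],bands=[(228,185),(240,210)],gap=[(290,155),(296,158),(300,165),(310,180)],rest=[(300,185)],yel=[(140,255),(130,290),(100,255)]),top=dict(blue=[(264,188),(260,217),(285,225),(293,192)],rest=[(192,195),(198,225)],blk=[(180,205)],yel=[(370,220),(338,240)],red=[(270,222),(280,185)])).items():
    h=cv2.cvtColor(I[n],cv2.COLOR_BGR2HSV)
    for k,v in pts.items(): print(n,k,[h[y,x].tolist() for x,y in v])
cv2.imwrite("pics/crop1.png",cv2.resize(I["scene"][105:245,200:360],None,fx=4.2,fy=4.2,interpolation=cv2.INTER_CUBIC))
E
```

```text
scene blue [[14, 65, 79], [155, 28, 55], [113, 97, 105]]
scene red [[7, 173, 134], [8, 158, 79], [5, 185, 123]]
scene bands [[4, 182, 125], [4, 184, 125]]
scene gap [[16, 113, 191], [17, 115, 104], [16, 113, 54], [13, 139, 79]]
scene rest [[13, 139, 81]]
scene yel [[23, 174, 189], [22, 172, 166], [22, 172, 193]]
top blue [[17, 125, 159], [113, 101, 114], [17, 125, 173], [10, 12, 132]]
top rest [[17, 125, 124], [13, 160, 153]]
top blk [[17, 121, 61]]
top yel [[26, 229, 178], [23, 177, 88]]
top red [[7, 181, 144], [10, 173, 122]]
```

View pics/crop1.png

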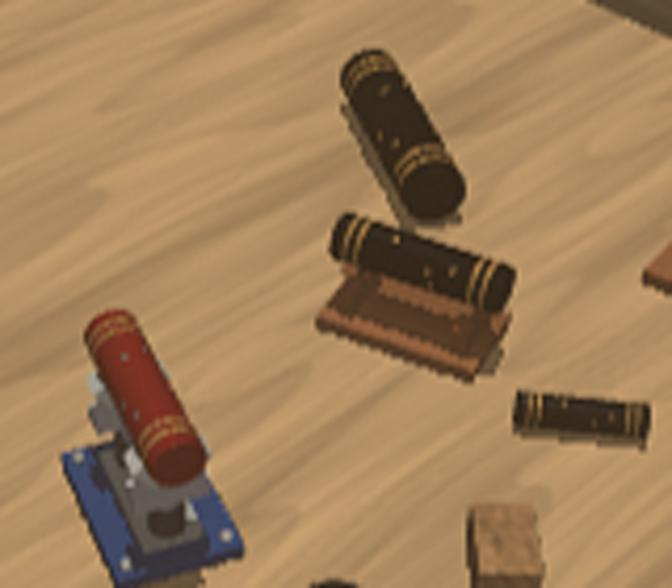

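The crop confirms it: the middle-sized black tube is at crop (422,262) on the rest, the larger one at (403,135) and the small one at (582,417) both lie on the table. I'll retune the masks and measure coarsely.

```bash
python3 - <<'E'
import re
s=open('m.py').read()
s=re.sub(r"return dict\(red.*","return dict(red=((h<11)|(h>172))&(s>145)&(v>40)&(b<80),black=(im.max(2)<58)&(s>20),blue=(h>105)&(h<122)&(s>85),yel=(h>20)&(h<32)&(s>165)&(v>60))",s)
s=s.replace("    h,s,v=[x","    b=im[:,:,0]\n    h,s,v=[x").replace('near):\n',"near):\n").replace("np.ones((5,5))","np.ones((3,3))")
open('m.py','w').write(s)
E
python3 m.py
python3 - <<'E'
from m import *
q=lambda x,y:np.array([200+x/4.2,105+y/4.2])
a,b=q(342,235),q(500,288)
for u,(s1) in(("a",a),("b",b)):
  print(u,s1)
  for z in (40,60,80): print(z,plane(C["scene"],s1,z))
for u in ((267*S,288*S),(294*S,360*S)): print(plane(C["top"],u,60))
E
```

```text
scene red 542 [234. 199.] [[224.2 179.4]
 [243.8 218.6]] [np.float32(13.416408), np.float32(43.826946)]
scene black 448 [300. 167.] [[279.3 160. ]
 [320.6 174.1]] [np.float32(10.9999895), np.float32(43.64863)]
scene blue 158 [224.3 226.9] [[217.5 211.9]
 [231.  241.9]] [np.float32(6.8394003), np.float32(32.920364)]
scene yel 7077 [141.9 253.3] [[106.6 216.4]
 [177.2 290.2]] [np.float32(82.88387), np.float32(102.04961)]
top red 602 [276.4 204.8] [[285.5 181.4]
 [267.3 228.1]] [np.float32(50.12113), np.float32(12.426747)]
top black 215 [123.7 273.5] [[132.7 258.4]
 [114.8 288.7]] [np.float32(35.13649), np.float32(7.503896)]
top blue 204 [264.  202.5] [[270.  184.7]
 [258.  220.3]] [np.float32(37.63109), np.float32(7.2732577)]
top yel 5940 [367.6 224. ] [[363.2 180.2]
 [372.  267.8]] [np.float32(69.453636), np.float32(88.06081)]
red tri [563.8  -3.4  95. ] 1.5211547002484043
 ends [624.8 -28.5  95. ] [502.8  20.1  95. ] len 131.31965375992408 yaw 158.25060735534308
black tri [ 374.9  476.5 -163.7] 27.28543904032186
 ends [ 413.2  439.6 -163.7] [ 318.3  492.8 -163.7] len 108.78478483776061 yaw 150.72484120555288
blue [576.9  24.4  12. ] [627.8   7.1  12. ] [526.7  41.4  12. ]
yel [ 513.9 -248.    70. ] [ 631.7 -240.9   70. ] [ 399.4 -255.    70. ]
a [281.4 161. ]
40 [485.3 259.4  40. ]
60 [503.  239.5  60. ]
80 [520.6 219.6  80. ]
b [319.  173.6]
40 [605.9 298.7  40. ]
60 [620.1 277.7  60. ]
80 [634.4 256.7  80. ]
[622.3 278.6  60. ]
[498.1 229.6  60. ]
```

```bash
r='{"x":0.102,"y":0.179,"az":-0.03}'; python3 -m handwheel '[{"x":0.102,"y":0.179,"az":-0.03},{"x":0.102,"y":0.179,"az":-0.03},{"x":0.102,"y":0.179,"az":-0.03},{"x":0.102,"y":0.179,"az":-0.03},{"x":0.102,"y":0.179,"az":-0.03},{"x":0.102,"y":0.179,"az":-0.03},{"x":0.102,"y":0.179,"az":-0.03},{"x":0.102,"y":0.179,"az":-0.03}]' 1
python3 -m handwheel '[{"x":0.102,"y":0.179,"az":-0.03},{"x":0.102,"y":0.179,"az":-0.03},{"x":0.102,"y":0.179,"az":-0.03},{"x":0.102,"y":0.179,"az":-0.03},{"x":0.102,"y":0.179,"az":-0.03},{"x":0.102,"y":0.179,"az":-0.03},{"x":0.102,"y":0.179,"az":-0.03},{"x":0.102,"y":0.179,"az":-0.03}]'
python3 - <<'E'
from h import *
np.set_printoptions(precision=3,suppress=True)
c=cam("wrist");im=arm.get_image("wrist")[:,:,::-1];cv2.imwrite("pics/w1.png",im);np.savez("pics/w1.npz",K=c[0],t=c[1],M=c[2]);print(c)
s=arm.read_state();print(s["clock"],s["position"],s["ee_rot"]);Y=R.from_quat(s["ee_rot"]).as_matrix()[:,1];print("toolY deg",np.degrees(np.arctan2(Y[1],Y[0])))
E
```

```text
(array([[314.957,   0.   , 250.498],
       [  0.   , 314.957, 194.566],
       [  0.   ,   0.   ,   1.   ]]), array([ 166.543, -606.138,  372.497]), array([[-0.381,  0.881,  0.28 ],
       [ 0.925,  0.362,  0.117],
       [ 0.002,  0.304, -0.953]]))
0.15 [ 237.929 -577.475  230.469] [-0.194  0.981  0.001 -0.   ]
toolY deg 112.38538550613654invalid input at $[0]: expected keys x, y, z, ax, ay, az
invalid input at $[0]: expected keys x, y, z, ax, ay, az
```

View pics/w1.png

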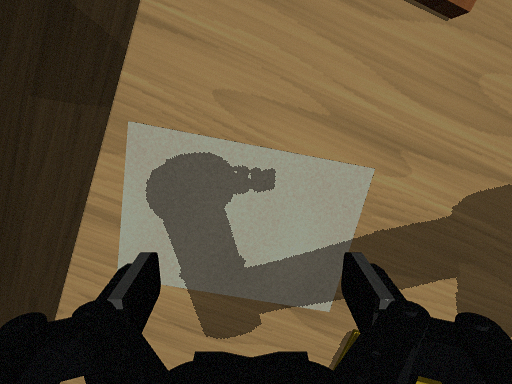

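The hand was still at the start: each row must carry all six keys, and both calls were refused. The picture shows only the white sheet and the fingers at the bottom (150,270) and (350,270). I'll retype the rows in full.

```bash
python3 -m handwheel '[{"x":0.102,"y":0.179,"z":0,"ax":0,"ay":0,"az":-0.03},{"x":0.102,"y":0.179,"z":0,"ax":0,"ay":0,"az":-0.03},{"x":0.102,"y":0.179,"z":0,"ax":0,"ay":0,"az":-0.03},{"x":0.102,"y":0.179,"z":0,"ax":0,"ay":0,"az":-0.03},{"x":0.102,"y":0.179,"z":0,"ax":0,"ay":0,"az":-0.03},{"x":0.102,"y":0.179,"z":0,"ax":0,"ay":0,"az":-0.03},{"x":0.102,"y":0.179,"z":0,"ax":0,"ay":0,"az":-0.03},{"x":0.102,"y":0.179,"z":0,"ax":0,"ay":0,"az":-0.03}]' 1
python3 -m handwheel '[{"x":0.102,"y":0.179,"z":0,"ax":0,"ay":0,"az":-0.03},{"x":0.102,"y":0.179,"z":0,"ax":0,"ay":0,"az":-0.03},{"x":0.102,"y":0.179,"z":0,"ax":0,"ay":0,"az":-0.03},{"x":0.102,"y":0.179,"z":0,"ax":0,"ay":0,"az":-0.03},{"x":0.102,"y":0.179,"z":0,"ax":0,"ay":0,"az":-0.03},{"x":0.102,"y":0.179,"z":0,"ax":0,"ay":0,"az":-0.03},{"x":0.102,"y":0.179,"z":0,"ax":0,"ay":0,"az":-0.03},{"x":0,"y":0,"z":0,"ax":0,"ay":0,"az":-0.03}]'
cat > look.py <<'E'
import sys
from h import *
np.set_printoptions(precision=3,suppress=True)
n=sys.argv[1]
c=cam("wrist");im=arm.get_image("wrist")[:,:,::-1];cv2.imwrite(f"pics/{n}.png",im);np.savez(f"pics/{n}.npz",K=c[0],t=c[1],M=c[2])
s=arm.read_state();Y=R.from_quat(s["ee_rot"]).as_matrix();print(s["clock"],s["position"],"toolY deg",np.degrees(np.arctan2(Y[1,1],Y[0,1])),"toolZ",Y[:,2],s["contact_force"],s["gripper_width"],s["grasp_force"])
E
python3 look.py w2
```

```text
clock: 0.95
position: [401.7, -289.8, 231.2]
ee_rot: [-0.006, 1.0, 0.0, -0.0]
contact_force: [1.4, -0.6, -0.1]
gripper_width: 85.4
grasp_force: 0.0
clock: 1.75
position: [546.1, -37.3, 230.6]
ee_rot: [0.179, 0.984, 0.0, 0.0]
contact_force: [-0.9, 0.9, -0.6]
gripper_width: 85.4
grasp_force: 0.0
1.8 [544.868 -38.682 230.539] toolY deg 69.20231605839862 toolZ [-0.001 -0.    -1.   ] [0.22  0.409 0.289] 85.64315932739831 0.0
```

View pics/w2.png

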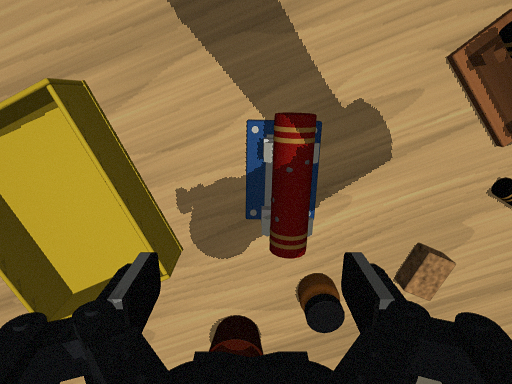

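The wrist view shows the red tube at (293,185) in the vee on the blue plate, the crate at left (80,200), and the jar (322,300) and cork block (425,270) clear of the tube. I'll check the tube against this view.

```bash
cat > wm.py <<'E'
from m import *
def W(n): d=np.load(f"pics/{n}.npz"); return (d["K"],d["t"],d["M"]),cv2.imread(f"pics/{n}.png")
def axis3(c,p,z):
    c0,e,L=ends(p); A=[plane(c,q,z) for q in e]; d=A[1]-A[0]; return plane(c,c0,z),np.linalg.norm(d),np.degrees(np.arctan(d[1]/d[0]))
E
python3 - <<'E'
from wm import *
c,im=W("w2"); p,_=blob(masks(im)["red"],np.array([293,185])); p2,_=blob(masks(I["top"])["red"],np.array([276,205])); p3,_=blob(masks(I["scene"])["red"],np.array([234,199]))
a,b,d=[ends(x) for x in(p,p2,p3)]; print(a)
print(tri(c,a[0],C["top"],b[0]),tri(c,a[0],C["scene"],d[0]))
print(axis3(c,p,95),axis3(C["top"],p2,95),axis3(C["scene"],p3,95))
E
```

```text
(array([291.4, 188.6]), array([[293.5, 141.2],
       [289.4, 236.1]], dtype=float32), [np.float32(94.97787), np.float32(40.048843)])
(array([562.7,  -3.1, 101.6]), np.float64(0.7663169883815315)) (array([564.5,  -2.8,  95.2]), np.float64(0.3208590892036795))
(array([564.6,  -2.7,  95. ]), np.float64(91.33619061437865), np.float64(-20.722126391635772)) (array([563.4,  -4. ,  95. ]), np.float64(131.32215210184998), np.float64(-21.749392644656904)) (array([564.3,  -2.8,  95. ]), np.float64(158.74218286323597), np.float64(-22.1644467235795))
```

```bash
python3 -m handwheel '[{"x":0.05,"y":0.09,"z":0,"ax":0,"ay":0,"az":-0.008},{"x":0.046,"y":0.09,"z":-0.1,"ax":0,"ay":0,"az":0},{"x":0,"y":0,"z":-0.1,"ax":0,"ay":0,"az":0},{"x":0,"y":0,"z":-0.1,"ax":0,"ay":0,"az":0},{"x":0,"y":0,"z":-0.1,"ax":0,"ay":0,"az":0},{"x":0,"y":0,"z":-0.1,"ax":0,"ay":0,"az":0},{"x":0,"y":0,"z":0,"ax":0,"ay":0,"az":0},{"x":0,"y":0,"z":0,"ax":0,"ay":0,"az":0}]' 1
```

```text
clock: 2.6
position: [563.3, -5.3, 131.5]
ee_rot: [0.187, 0.982, -0.0, -0.0]
contact_force: [0.1, -0.2, 0.9]
gripper_width: 85.1
grasp_force: 0.0
```

```bash
python3 -m handwheel '[{"x":0.003,"y":0.011,"z":-0.05,"ax":0,"ay":0,"az":0},{"x":0,"y":0,"z":-0.06,"ax":0,"ay":0,"az":0},{"x":0,"y":0,"z":-0.06,"ax":0,"ay":0,"az":0},{"x":0,"y":0,"z":-0.06,"ax":0,"ay":0,"az":0},{"x":0,"y":0,"z":-0.06,"ax":0,"ay":0,"az":0},{"x":0,"y":0,"z":0,"ax":0,"ay":0,"az":0},{"x":0,"y":0,"z":0,"ax":0,"ay":0,"az":0},{"x":0,"y":0,"z":0,"ax":0,"ay":0,"az":0}]' 1
python3 -m handwheel '[{"x":0,"y":0,"z":0,"ax":0,"ay":0,"az":0},{"x":0,"y":0,"z":0,"ax":0,"ay":0,"az":0},{"x":0,"y":0,"z":0,"ax":0,"ay":0,"az":0},{"x":0,"y":0,"z":0,"ax":0,"ay":0,"az":0},{"x":0,"y":0,"z":0,"ax":0,"ay":0,"az":0},{"x":0,"y":0,"z":0,"ax":0,"ay":0,"az":0},{"x":0,"y":0,"z":0,"ax":0,"ay":0,"az":0},{"x":0,"y":0,"z":0,"ax":0,"ay":0,"az":0}]' -1
```

```text
clock: 3.4
position: [564.4, -2.6, 73.7]
ee_rot: [0.187, 0.982, 0.0, 0.001]
contact_force: [-0.8, 0.1, -0.3]
gripper_width: 85.5
grasp_force: 0.0
clock: 4.2
position: [564.0, -2.6, 73.6]
ee_rot: [0.187, 0.982, 0.0, 0.0]
contact_force: [-1.5, -0.1, 3.8]
gripper_width: 34.4
grasp_force: 59.3
```

```bash
python3 -m handwheel '[{"x":0,"y":0,"z":0.05,"ax":0,"ay":0,"az":0},{"x":0,"y":0,"z":0.12,"ax":0,"ay":0,"az":0},{"x":0,"y":0,"z":0.15,"ax":0,"ay":0,"az":0},{"x":0,"y":0,"z":0.15,"ax":0,"ay":0,"az":0},{"x":0,"y":0,"z":0.13,"ax":0,"ay":0,"az":0},{"x":0,"y":-0.05,"z":0,"ax":0,"ay":0,"az":0.03},{"x":-0.03,"y":-0.12,"z":0,"ax":0,"ay":0,"az":0.03},{"x":-0.03,"y":-0.15,"z":0,"ax":0,"ay":0,"az":0.03}]'
python3 -m handwheel '[{"x":-0.04,"y":-0.15,"z":0,"ax":0,"ay":0,"az":0.04},{"x":-0.04,"y":-0.15,"z":0,"ax":0,"ay":0,"az":0.04},{"x":-0.04,"y":-0.15,"z":0,"ax":0,"ay":0,"az":0.04},{"x":-0.04,"y":-0.15,"z":0,"ax":0,"ay":0,"az":0.04},{"x":-0.03,"y":-0.15,"z":0,"ax":0,"ay":0,"az":0.03},{"x":0,"y":-0.1,"z":0,"ax":0,"ay":0,"az":0},{"x":0,"y":-0.05,"z":0,"ax":0,"ay":0,"az":0},{"x":0,"y":0,"z":0,"ax":0,"ay":0,"az":0}]'
python3 look.py w3
python3 - <<'E'
from wm import *
c,im=W("w3")
t=arm.get_image("top")[:,:,::-1].copy();cv2.imwrite("pics/top1.png",t)
m=masks(t)["yel"];p,_=blob(m,np.array([368,224]));cc,e,L=ends(p);print(cc,L,*[plane(C["top"],x,70) for x in e])
cv2.imwrite("pics/v3.png",np.hstack([cv2.resize(t[130:330,240:440],(400,400)),cv2.resize(im,(400,300)).copy() if 0 else cv2.copyMakeBorder(cv2.resize(im,(400,300)),0,100,0,0,cv2.BORDER_CONSTANT)]))
E
```

```text
clock: 5.0
position: [551.7, -66.5, 193.5]
ee_rot: [0.115, 0.993, 0.0, 0.0]
contact_force: [0.7, 0.2, -0.7]
gripper_width: 34.4
grasp_force: 59.8
clock: 5.8
position: [513.7, -247.4, 193.1]
ee_rot: [-0.031, 1.0, 0.0, -0.0]
contact_force: [0.1, 0.2, -1.1]
gripper_width: 34.4
grasp_force: 59.8
5.85 [ 513.76  -246.602  193.064] toolY deg 93.61483414519151 toolZ [-0.  0. -1.] [ 0.541  0.539 -0.319] 34.382047640242426 59.82287406921387
[392.3 248.6] [np.float32(24.558847), np.float32(34.233593)] [ 493.7 -307.4   70. ] [ 405.  -314.3   70. ]
```

View pics/v3.png

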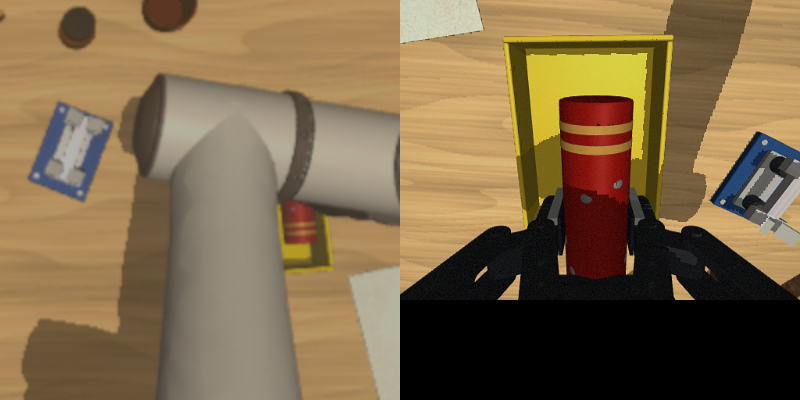

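The picture shows the red tube held at (597,185), parallel to the crate walls and over its middle. The blue plate with the emptied vee is visible at (70,150) in the top part. I'll lower and release.

```bash
python3 -m handwheel '[{"x":0,"y":0,"z":-0.1,"ax":0,"ay":0,"az":0},{"x":0,"y":0,"z":-0.15,"ax":0,"ay":0,"az":0},{"x":0,"y":0,"z":-0.15,"ax":0,"ay":0,"az":0},{"x":0,"y":0,"z":-0.15,"ax":0,"ay":0,"az":0},{"x":0,"y":0,"z":-0.15,"ax":0,"ay":0,"az":0},{"x":0,"y":0,"z":-0.1,"ax":0,"ay":0,"az":0},{"x":0,"y":0,"z":-0.06,"ax":0,"ay":0,"az":0},{"x":0,"y":0,"z":0,"ax":0,"ay":0,"az":0}]'
python3 -m handwheel '[{"x":0,"y":0,"z":0,"ax":0,"ay":0,"az":0},{"x":0,"y":0,"z":0,"ax":0,"ay":0,"az":0},{"x":0,"y":0,"z":0,"ax":0,"ay":0,"az":0},{"x":0,"y":0,"z":0,"ax":0,"ay":0,"az":0},{"x":0,"y":0,"z":0,"ax":0,"ay":0,"az":0},{"x":0,"y":0,"z":0,"ax":0,"ay":0,"az":0},{"x":0,"y":0,"z":0,"ax":0,"ay":0,"az":0},{"x":0,"y":0,"z":0,"ax":0,"ay":0,"az":0}]' 1
python3 -m handwheel '[{"x":0,"y":0,"z":0.1,"ax":0,"ay":0,"az":0},{"x":0,"y":0,"z":0.15,"ax":0,"ay":0,"az":0},{"x":0,"y":0,"z":0.2,"ax":0,"ay":0,"az":0},{"x":0,"y":0,"z":0.2,"ax":0,"ay":0,"az":0},{"x":0,"y":0,"z":0.2,"ax":0,"ay":0,"az":0},{"x":0,"y":0,"z":0.2,"ax":0,"ay":0,"az":0},{"x":0,"y":0,"z":0,"ax":0,"ay":0,"az":0},{"x":0,"y":0,"z":0,"ax":0,"ay":0,"az":0}]'
```

```text
clock: 6.7
position: [513.2, -245.6, 19.9]
ee_rot: [-0.033, 0.999, 0.0, -0.002]
contact_force: [-0.2, 0.4, -1.8]
gripper_width: 34.6
grasp_force: 59.8
clock: 7.5
position: [513.9, -246.7, 21.3]
ee_rot: [-0.032, 0.999, 0.0, -0.0]
contact_force: [0.6, -0.6, 0.3]
gripper_width: 85.5
grasp_force: 0.0
clock: 8.3
position: [514.1, -246.5, 232.3]
ee_rot: [-0.032, 0.999, 0.0, 0.001]
contact_force: [-0.7, 0.1, -1.5]
gripper_width: 85.5
grasp_force: 0.0
```

```bash
python3 look.py w4;  python3 -m handwheel '[{"x":0.02,"y":0.08,"z":0,"ax":0,"ay":0,"az":-0.04},{"x":0.02,"y":0.18,"z":0,"ax":0,"ay":0,"az":-0.04},{"x":0.02,"y":0.2,"z":0,"ax":0,"ay":0,"az":-0.04},{"x":0.02,"y":0.2,"z":0,"ax":0,"ay":0,"az":-0.04},{"x":0.02,"y":0.2,"z":0,"ax":0,"ay":0,"az":-0.04},{"x":0.02,"y":0.15,"z":0,"ax":0,"ay":0,"az":-0.04},{"x":0.02,"y":0.05,"z":0,"ax":0,"ay":0,"az":-0.037},{"x":0,"y":0,"z":0,"ax":0,"ay":0,"az":0}]'
python3 look.py w5
python3 -m handwheel '[{"x":0.1,"y":0.05,"z":0,"ax":0,"ay":0,"az":0},{"x":0.15,"y":0.05,"z":0.1,"ax":0,"ay":0,"az":0},{"x":0.1,"y":0.05,"z":0.1,"ax":0,"ay":0,"az":0},{"x":0.05,"y":0,"z":0.1,"ax":0,"ay":0,"az":0},{"x":0,"y":0,"z":0,"ax":0,"ay":0,"az":0},{"x":0,"y":0,"z":0,"ax":0,"ay":0,"az":0},{"x":0,"y":0,"z":0,"ax":0,"ay":0,"az":0},{"x":0,"y":0,"z":0,"ax":0,"ay":0,"az":0}]'
python3 look.py w6
python3 - <<'E'
from wm import *
c,im=W("w4"); p,_=blob(masks(im)["red"],np.array([256,230])); print(len(p),axis3(c,p,24))
a,b=[W(n)[1] for n in("w5","w6")]
cv2.imwrite("pics/v4.png",np.hstack([a[:300,100:500],b[:300,100:500]]))
E
```

```text
8.35 [ 513.349 -246.382  230.796] toolY deg 93.65264896605011 toolZ [-0.001  0.001 -1.   ] [ 0.18   1.015 -0.55 ] 85.51405076641082 0.0
clock: 9.15
position: [541.4, -33.3, 229.4]
ee_rot: [0.183, 0.983, -0.001, -0.002]
contact_force: [0.2, -0.5, 0.4]
gripper_width: 85.5
grasp_force: 0.0
9.2 [541.233 -34.189 229.591] toolY deg 68.88254419973943 toolZ [-0.004 -0.001 -1.   ] [0.56  0.477 0.598] 85.5679040248208 0.0
clock: 10.0
position: [620.8, -5.2, 290.2]
ee_rot: [0.185, 0.983, -0.0, -0.001]
contact_force: [-0.1, -0.1, -0.5]
gripper_width: 85.3
grasp_force: 0.0
10.05 [621.028  -5.094 290.448] toolY deg 68.7259071117181 toolZ [-0.002 -0.    -1.   ] [ 0.319 -0.334 -0.472] 85.27287781415662 0.0
2633 (array([ 526.1, -244.7,   24. ]), np.float64(112.42774421379065), np.float64(3.662990262725206))
```

View pics/v4.png

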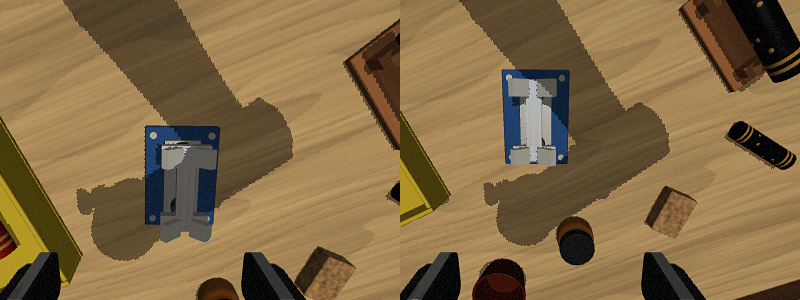

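Red lies in the crate at (526,-245), where w4 measured it. The two wrist views show the blue plate at crop (182,175) and (536,117) with the empty grey/white vee on it. I'll measure its pose and height next.

```bash
python3 - <<'E'
from wm import *
G={}
for n,near in(("w5",(282,175)),("w6",(236,117))):
    c,im=W(n); hsv=cv2.cvtColor(im,cv2.COLOR_BGR2HSV); h,s,v=[x.astype(int) for x in cv2.split(hsv)]
    win=np.zeros(h.shape,bool); win[near[1]-65:near[1]+75,near[0]-50:near[0]+50]=1
    m=(h>100)&(h<125)&(s>120)&win
    p=np.argwhere(m)[:,::-1].astype(np.float32)
    P=np.array([plane(c,q,12)[:2] for q in p],np.float32); r=cv2.minAreaRect(P); print(n,"plate",r)
    g=((s<60)&(v>60)&win).astype(np.uint8); pg=np.argwhere(g)[:,::-1].astype(np.float32)
    # extreme corners of the grey blob
    k,l,st,ct=cv2.connectedComponentsWithStats(cv2.morphologyEx(g,cv2.MORPH_OPEN,np.ones((2,2)))); i=1+np.argmax(st[1:,4]); q=np.argwhere(l==i)[:,::-1].astype(float)
    TL=q[np.argmin(q[:,0]*1+q[:,1])]; TR=q[np.argmin(-q[:,0]+q[:,1])]; BL=q[np.argmin(q[:,0]-q[:,1])]; BR=q[np.argmax(q[:,0]+q[:,1])]
    G[n]=(c,dict(TL=TL,TR=TR,BL=BL,BR=BR)); print({k:v.tolist() for k,v in G[n][1].items()})
X={}
for k in("TL","TR","BL","BR"):
    X[k],e=tri(G["w5"][0],G["w5"][1][k],G["w6"][0],G["w6"][1][k]); print(k,X[k],round(e,1),*[plane(G[n][0],G[n][1][k],89) for n in G])
# red tube, black measurements
t=cv2.imread("pics/top1.png")
cv2.imwrite("pics/v5.png",np.hstack([cv2.resize(W("w5")[1][100:260,210:360],None,fx=2.66,fy=2.66,interpolation=2),cv2.resize(W("w6")[1][40:200,160:310],None,fx=2.66,fy=2.66,interpolation=2)]))
E
```

```text
w5 plate ((568.429443359375, -4.9164276123046875), (83.57562255859375, 119.06086730957031), 68.59722900390625)
{'TL': [266.0, 141.0], 'TR': [313.0, 147.0], 'BL': [262.0, 241.0], 'BR': [311.0, 241.0]}
w6 plate ((569.2258911132812, -5.159732818603516), (83.85308074951172, 117.86176300048828), 68.515380859375)
{'TL': [208.0, 76.0], 'TR': [257.0, 80.0], 'BL': [212.0, 165.0], 'BR': [256.0, 166.0]}
TL [514.   -8.4  76.8] 5.9 [511.1  -5.6  89. ] [516.2 -10.   89. ]
TR [537.2  35.8  61.3] 0.8 [531.3  31.9  89. ] [537.9  35.3  89. ]
BL [603.3 -43.7  85.9] 0.2 [601.9 -43.3  89. ] [602.8 -43.   89. ]
BR [623.    1.8  81.9] 0.2 [619.2   1.8  89. ] [621.6   2.2  89. ]
```

View pics/v5.png

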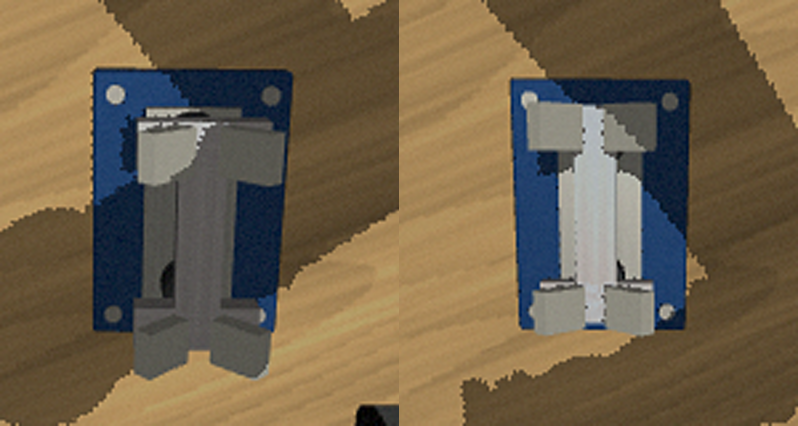

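```bash
python3 - <<'E'
from wm import *
c5,_=W("w5");c6,_=W("w6")
f5=lambda x,y:(210+x/2.66,100+y/2.66); f6=lambda x,y:(160+(x-399)/2.66,40+y/2.66)
a=[(138,123),(139,184),(285,132),(281,185),(135,308),(134,370),(270,303),(268,370)]
b=[(528,103),(527,151),(657,104),(655,152),(533,290),(533,330),(655,288),(655,332)]
T=[];A5=[];A6=[]
for p,q in zip(a,b):
    P,e=tri(c5,f5(*p),c6,f6(*q)); T.append(P);A5.append(plane(c5,f5(*p),89));A6.append(plane(c6,f6(*q),89)); print(P,round(e,1))
for X in(T,A5,A6):
    X=np.array(X);m=X.mean(0);u=np.array([np.cos(np.radians(-21.5)),np.sin(np.radians(-21.5))]);w=np.array([-u[1],u[0]])
    d=X[:,:2]-[568.8,-5.0]; print("mean",m,"along/across plate centre",(d@u).round(1),(d@w).round(1),(d@u).mean(),(d@w).mean())
print("red rel",(np.array([564,-3.])-[568.8,-5])@u,(np.array([564,-3.])-[568.8,-5])@w)
E
```

```text
[517.  -11.7  71.7] 1.2
[534.7 -18.1  86.4] 0.4
[536.8  35.9  80.5] 0.1
[553.5  28.5  83.7] 0.2
[588.3 -40.6  59.5] 4.6
[601.9 -45.1  83.5] 0.4
[607.7  10.4  55.3] 5.1
[622.5   2.3  78.9] 0.2
mean [570.3  -4.8  75. ] along/across plate centre [-45.7 -27.  -44.7 -26.6  31.2  45.5  30.5  47.3] [-25.2 -24.7  26.3  25.6 -26.  -25.2  28.6  26.5] 1.3208660359696012 0.7386000176622476
mean [565.  -4.  89.] along/across plate centre [-48.8 -27.7 -46.1 -27.7  18.2  42.8  15.9  42.4] [-25.3 -24.6  24.5  24.4 -25.2 -25.2  23.4  24.4] -3.8787847136895017 -0.45595207485239886
mean [569.3  -4.2  89. ] along/across plate centre [-44.5 -26.9 -44.4 -26.7  27.7  44.5  26.7  45.1] [-23.5 -24.5  26.2  25.6 -24.1 -24.7  26.1  26.3] 0.20658059063448775 0.9152745481429392
red rel -5.19900677976227 0.10162924768743875
```

```bash
python3 -m handwheel '[{"x":-0.03,"y":0.1,"z":0,"ax":0,"ay":0,"az":0.07},{"x":-0.05,"y":0.2,"z":-0.03,"ax":0,"ay":0,"az":0.08},{"x":-0.05,"y":0.2,"z":-0.06,"ax":0,"ay":0,"az":0.08},{"x":-0.05,"y":0.2,"z":-0.06,"ax":0,"ay":0,"az":0.08},{"x":-0.05,"y":0.2,"z":-0.06,"ax":0,"ay":0,"az":0.08},{"x":-0.05,"y":0.2,"z":-0.06,"ax":0,"ay":0,"az":0.06},{"x":-0.05,"y":0.08,"z":-0.03,"ax":0,"ay":0,"az":0.03},{"x":0,"y":0,"z":0,"ax":0,"ay":0,"az":0}]'
python3 look.py w7
python3 - <<'E'
from wm import *
for n,near in(("w6",(500-8,35)),("w7",(250,190))):
    c,im=W(n);  print(im[near[1]-3:near[1]+3:3,near[0]-10:near[0]+10:5].tolist())
c,im=W("w7"); print(proj(c,(560,254,60)))
E
```

```text
clock: 10.85
position: [553.9, 233.1, 229.7]
ee_rot: [-0.192, 0.981, -0.0, -0.002]
contact_force: [0.6, -0.0, -0.2]
gripper_width: 84.9
grasp_force: 0.0
10.9 [554.934 232.027 230.671] toolY deg 112.0530008211816 toolZ [-0.001 -0.001 -1.   ] [ 0.469 -0.479  0.676] 85.36647590271527 0.0
[[[0, 0, 0], [9, 5, 2], [12, 15, 12], [84, 130, 161]], [[7, 9, 8], [6, 13, 18], [0, 0, 0], [79, 125, 153]]]
[[[34, 52, 83], [27, 49, 78], [23, 47, 77], [0, 0, 0]], [[23, 46, 77], [33, 51, 81], [22, 49, 78], [1, 0, 0]]]
[266.3 186.7]
```

View pics/w7.png

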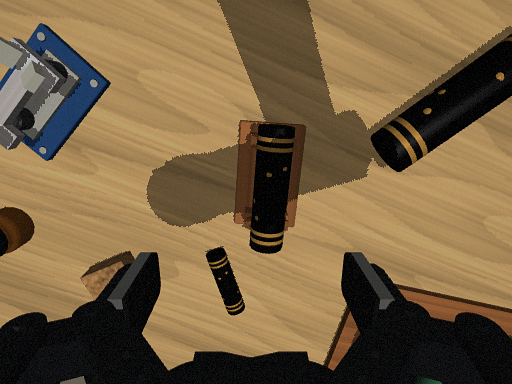

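The view shows the black tube at (271,187) on the brown rest, axis nearly vertical in the picture. The small tube at (225,282), the large one at (440,100) and the cork block at (110,270) are the ones to avoid. I'll take a second view for the height.

```bash
python3 -m handwheel '[{"x":-0.1,"y":0.1,"z":0.05,"ax":0,"ay":0,"az":0},{"x":-0.1,"y":0.1,"z":0.05,"ax":0,"ay":0,"az":0},{"x":-0.1,"y":0.1,"z":0.1,"ax":0,"ay":0,"az":0},{"x":0,"y":0,"z":0,"ax":0,"ay":0,"az":0},{"x":0,"y":0,"z":0,"ax":0,"ay":0,"az":0},{"x":0,"y":0,"z":0,"ax":0,"ay":0,"az":0},{"x":0,"y":0,"z":0,"ax":0,"ay":0,"az":0},{"x":0,"y":0,"z":0,"ax":0,"ay":0,"az":0}]'
python3 look.py w8
python3 - <<'E'
from wm import *
V={}
for n in("w7","w8","top"):
    c,im=(C["top"],I["top"]) if n=="top" else W(n)
    ctr=proj(c,(560,254,60)).astype(int); r=25 if n=="top" else 90
    mx=im.max(2).astype(int)
    m=np.zeros(mx.shape,np.uint8); sl=np.s_[max(0,ctr[1]-r):ctr[1]+r,ctr[0]-r//2-10:ctr[0]+r//2+10]
    m[sl]=(mx[sl]<40); m=cv2.morphologyEx(m,cv2.MORPH_CLOSE,cv2.getStructuringElement(cv2.MORPH_ELLIPSE,(9,9) if n!="top" else (5,5)))
    p,_=blob(m>0,ctr); e=ends(p); V[n]=(c,e,p); print(n,ctr,len(p),e[0],e[1].tolist(),e[2],cv2.boundingRect(p.astype(np.int32)),axis3(c,p,60))
for a,b in(("w7","w8"),("w7","top"),("w8","top")): print(a,b,tri(V[a][0],V[a][1][0],V[b][0],V[b][1][0]))
# rest base (brown) on z=12
for n in("w7","w8"):
    c,im=W(n); h,s,v=[x.astype(int) for x in cv2.split(cv2.cvtColor(im,cv2.COLOR_BGR2HSV))]
    ctr=proj(c,(560,254,12)).astype(int); w=np.zeros(h.shape,bool); w[max(0,ctr[1]-90):ctr[1]+75,ctr[0]-75:ctr[0]+75]=1
    m=cv2.morphologyEx((w&(h<14)&(s>130)&(v>55)).astype(np.uint8),cv2.MORPH_OPEN,np.ones((3,3)))
    P=np.array([plane(c,q,12)[:2] for q in np.argwhere(m)[:,::-1]],np.float32); print("rest",n,cv2.minAreaRect(P))
E
```

```text
clock: 11.7
position: [496.3, 290.5, 270.5]
ee_rot: [-0.19, 0.982, -0.0, -0.001]
contact_force: [0.1, -1.0, -0.7]
gripper_width: 85.1
grasp_force: 0.0
11.75 [496.226 290.625 270.656] toolY deg 111.87008916446047 toolZ [-0.001 -0.001 -1.   ] [0.453 0.37  0.851] 85.4663181482805 0.0
w7 [266 186] 4396 [271.6 188.4] [[276.5470275878906, 123.88822937011719], [266.6235046386719, 252.8941192626953]] [np.float32(129.38701), np.float32(36.6609)] (250, 124, 45, 130) (array([559.6, 259.8,  60. ]), np.float64(139.63869999699864), np.float64(19.110224833615383))
w8 [201 202] 3325 [204.3 204.4] [[207.1197052001953, 148.60598754882812], [201.5436553955078, 260.127197265625]] [np.float32(111.66053), np.float32(32.659187)] (190, 149, 34, 112) (array([560.5, 258. ,  60. ]), np.float64(141.35504954700758), np.float64(16.629460938641458))Traceback (most recent call last):
  File "<stdin>", line 9, in <module>
  File "m.py", line 7, in blob
    i=min((i for i in range(1,k) if s[i,4]>60),key=lambda i:np.hypot(*(c[i]-near)))
ValueError: min() iterable argument is empty
```

```bash
python3 - <<'E'
from wm import *
def axplane(n,near,z0,maskf=None):
    c,im=W(n); ctr=proj(c,near).astype(int); mx=im.max(2).astype(int); m=np.zeros(mx.shape,np.uint8)
    sl=np.s_[max(0,ctr[1]-95):ctr[1]+95,ctr[0]-55:ctr[0]+55]; m[sl]=(mx[sl]<40)
    m=cv2.morphologyEx(m,cv2.MORPH_CLOSE,np.ones((11,3),np.uint8)); p,_=blob(m>0,ctr)
    y0,y1=p[:,1].min(),p[:,1].max(); L=[];Rr=[]
    for y in np.arange(y0+18,y1-25):
        x=p[p[:,1]==y,0]; L.append((x.min()-.5,y)); Rr.append((x.max()+.5,y))
    N=[];ex=[]
    for E in(L,Rr):
        E=np.array(E,float); k=np.polyfit(E[:,1],E[:,0],1); r=E[:,0]-np.polyval(k,E[:,1]); E=E[abs(r)<1.2]; k=np.polyfit(E[:,1],E[:,0],1); ex.append((len(E),np.std(E[:,0]-np.polyval(k,E[:,1])).round(2)))
        d=[ray(c,(np.polyval(k,y),y))[1] for y in(y0,y1)]; v=np.cross(*d); N.append(v/np.linalg.norm(v))
    nb=N[0]+N[1]; nb/=np.linalg.norm(nb); half=np.arccos(N[0]@N[1])/2
    print(n,"edges",ex,"dist to axis if r=18:",18/np.sin(half))
    return c,nb,(y0,y1),p
a=axplane("w7",(560,256,60),60); b=axplane("w8",(560,256,60),60)
d=np.cross(a[1],b[1]); d/=np.linalg.norm(d)
A=np.array([a[1],b[1],d]); P=np.linalg.solve(A,[a[1]@a[0][1],b[1]@b[0][1],d@np.array([560,256,60.])])
print("axis pt",P,"dir",d,"yaw",np.degrees(np.arctan(d[1]/d[0])))
for q in(a,b): # axis at z=60 in this plane alone
    u=np.cross(q[1],[0,0,1]); u/=np.linalg.norm(u); w=np.array([-u[1],u[0],0]); 
    s=(q[1]@(q[0][1]-np.array([560,256,60.])))/(q[1]@w); print("single: yaw",np.degrees(np.arctan(u[1]/u[0])),"pt",np.array([560,256,60])+s*w)
    # ends: far end top (z=60+18 top rim far), near end
    c=q[0]; x0=[q[3][q[3][:,1]==y,0].mean() for y in q[2]]
    print(" far end z78",plane(c,(x0[0],q[2][0]-.5),78)," near end z60",plane(c,(x0[1],q[2][1]+.5),60), "z42", plane(c,(x0[1],q[2][1]+.5),42))
E
```

```text
w7 edges [(86, np.float64(0.28)), (86, np.float64(0.33))] dist to axis if r=18: 315.46852949498816
w8 edges [(68, np.float64(0.0)), (68, np.float64(0.29))] dist to axis if r=18: 346.458570255354
axis pt [559.2 258.5  61.4] dir [-0.9 -0.3  0. ] yaw 18.235523623589007
single: yaw 18.191863538343082 pt [559.1 258.6  60. ]
 far end z78 [499.4 229.5  78. ]  near end z60 [629.7 286.3  60. ] z42 [638.2 291.   42. ]
single: yaw 18.301877171611018 pt [559.2 258.3  60. ]
 far end z78 [493.9 237.5  78. ]  near end z60 [631.4 282.4  60. ] z42 [642.  283.4  42. ]
```

```bash
python3 -m handwheel '[{"x":0.1,"y":-0.05,"z":0,"ax":0,"ay":0,"az":-0.02},{"x":0.1,"y":-0.05,"z":-0.05,"ax":0,"ay":0,"az":-0.021},{"x":0.1,"y":-0.05,"z":-0.15,"ax":0,"ay":0,"az":0},{"x":0.016,"y":-0.01,"z":-0.15,"ax":0,"ay":0,"az":0},{"x":0,"y":0,"z":-0.15,"ax":0,"ay":0,"az":0},{"x":0,"y":0,"z":-0.15,"ax":0,"ay":0,"az":0},{"x":0,"y":0,"z":-0.05,"ax":0,"ay":0,"az":0},{"x":0,"y":0,"z":0,"ax":0,"ay":0,"az":0}]' 1
python3 look.py w9
python3 - <<'E'
from wm import *
c,im=W("w9")
# expected outline of the tube as overlay points
u=np.array([np.cos(np.radians(18.2)),np.sin(np.radians(18.2)),0]);w=np.array([-u[1],u[0],0]);P=np.array([559.3,258.5,60])
im=im.copy()
for a in np.linspace(-65,65,14):
    for s in(-18,18):
        q=proj(c,P+a*u+s*w).astype(int); cv2.circle(im,tuple(int(x) for x in q),1,(255,255,0),-1)
cv2.imwrite("pics/v9.png",im)
E
```

```text
clock: 12.55
position: [558.6, 258.6, 129.6]
ee_rot: [-0.158, 0.987, -0.001, -0.002]
contact_force: [-0.6, -0.3, 0.3]
gripper_width: 85.3
grasp_force: 0.0
12.6 [559.549 259.333 131.509] toolY deg 108.26392440199638 toolZ [ 0.    -0.001 -1.   ] [ 0.086 -0.037  0.076] 85.31263614422508 0.0
```

View pics/v9.png

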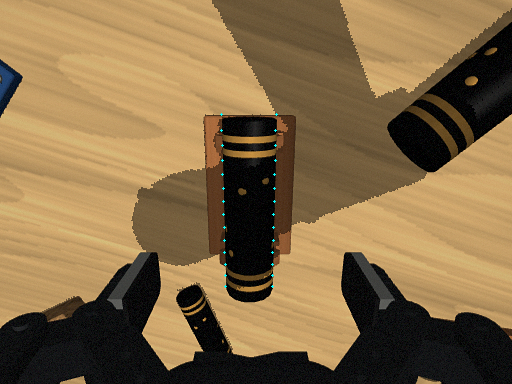

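The measured outline (dots from (222,115) to (273,290)) matches the tube edges, and the fingers straddle it. I'll descend, grip and lift.

```bash
python3 -m handwheel '[{"x":0,"y":-0.002,"z":-0.06,"ax":0,"ay":0,"az":0},{"x":0,"y":0,"z":-0.1,"ax":0,"ay":0,"az":0},{"x":0,"y":0,"z":-0.1,"ax":0,"ay":0,"az":0},{"x":0,"y":0,"z":-0.1,"ax":0,"ay":0,"az":0},{"x":0,"y":0,"z":-0.065,"ax":0,"ay":0,"az":0},{"x":0,"y":0,"z":-0.04,"ax":0,"ay":0,"az":0},{"x":0,"y":0,"z":0,"ax":0,"ay":0,"az":0},{"x":0,"y":0,"z":0,"ax":0,"ay":0,"az":0}]' 1
python3 -m handwheel '[{"x":0,"y":0,"z":0,"ax":0,"ay":0,"az":0},{"x":0,"y":0,"z":0,"ax":0,"ay":0,"az":0},{"x":0,"y":0,"z":0,"ax":0,"ay":0,"az":0},{"x":0,"y":0,"z":0,"ax":0,"ay":0,"az":0},{"x":0,"y":0,"z":0,"ax":0,"ay":0,"az":0},{"x":0,"y":0,"z":0,"ax":0,"ay":0,"az":0},{"x":0,"y":0,"z":0,"ax":0,"ay":0,"az":0},{"x":0,"y":0,"z":0,"ax":0,"ay":0,"az":0}]' -1
```

```text
clock: 13.4
position: [559.7, 259.4, 39.1]
ee_rot: [-0.159, 0.987, 0.0, 0.001]
contact_force: [-0.0, -0.9, 0.1]
gripper_width: 85.3
grasp_force: 0.0
clock: 14.2
position: [559.8, 257.9, 39.3]
ee_rot: [-0.159, 0.987, -0.001, 0.0]
contact_force: [2.9, -4.7, 4.5]
gripper_width: 34.8
grasp_force: 59.5
```

```bash
python3 -m handwheel '[{"x":0,"y":0,"z":0.05,"ax":0,"ay":0,"az":0},{"x":0,"y":0,"z":0.12,"ax":0,"ay":0,"az":0},{"x":0,"y":0,"z":0.15,"ax":0,"ay":0,"az":0},{"x":0,"y":0,"z":0.15,"ax":0,"ay":0,"az":0},{"x":0,"y":0,"z":0.15,"ax":0,"ay":0,"az":0},{"x":0,"y":0,"z":0.08,"ax":0,"ay":0,"az":0},{"x":0,"y":-0.05,"z":0,"ax":0,"ay":0,"az":-0.03},{"x":0,"y":-0.12,"z":0,"ax":0,"ay":0,"az":-0.04}]'
python3 -m handwheel '[{"x":0.01,"y":-0.18,"z":0,"ax":0,"ay":0,"az":-0.06},{"x":0.01,"y":-0.18,"z":0,"ax":0,"ay":0,"az":-0.06},{"x":0.01,"y":-0.18,"z":0,"ax":0,"ay":0,"az":-0.06},{"x":0.01,"y":-0.18,"z":0,"ax":0,"ay":0,"az":-0.06},{"x":0.005,"y":-0.18,"z":0,"ax":0,"ay":0,"az":-0.06},{"x":0,"y":-0.15,"z":0,"ax":0,"ay":0,"az":-0.05},{"x":0,"y":-0.094,"z":0,"ax":0,"ay":0,"az":-0.021},{"x":0,"y":0,"z":0,"ax":0,"ay":0,"az":0}]'
python3 look.py w10
python3 - <<'E'
from wm import *
c,im=W("w10");t=arm.get_image("scene")[:,:,::-1].copy();cv2.imwrite("pics/scene1.png",t)
s=arm.read_state(); Rm=R.from_quat(s["ee_rot"]).as_matrix()
P=s["position"]+np.array([0,0,20.7]); u=Rm[:,0];w=Rm[:,1]; print("tube pred",P,u)
mx=im.max(2); m=np.zeros(mx.shape,np.uint8); sl=np.s_[60:230,190:330]; m[sl]=mx[sl]<40
m=cv2.morphologyEx(m,cv2.MORPH_CLOSE,np.ones((11,3),np.uint8)); k,l,st,ct=cv2.connectedComponentsWithStats(m); i=1+np.argmax(st[1:,4]); p=np.argwhere(l==i)[:,::-1]
y0=p[:,1].min(); rows=np.arange(y0+25,225)
for nm,f in(("L",np.min),("R",np.max)):
    x=[f(p[p[:,1]==y,0]) for y in rows]; k=np.polyfit(rows,x,1); print(nm,k,"at",rows[0],np.polyval(k,rows[0]),"at",rows[-1],np.polyval(k,rows[-1]))
for a in(-60,-40,-20):
  print(a,[proj(c,P+sg*a*u).round(1) for sg in(1,-1)])
cv2.imwrite("pics/v10.png",np.hstack([im[:,100:420],cv2.resize(t[130:270,190:330],(384,384))]))
E
```

```text
clock: 15.0
position: [559.0, 226.6, 179.3]
ee_rot: [-0.104, 0.995, 0.001, 0.001]
contact_force: [0.4, -0.0, -2.3]
gripper_width: 34.5
grasp_force: 59.9
clock: 15.8
position: [567.6, -5.5, 178.4]
ee_rot: [0.188, 0.982, 0.0, -0.0]
contact_force: [0.4, 0.9, -1.8]
gripper_width: 34.4
grasp_force: 59.9
15.85 [567.835  -4.432 178.438] toolY deg 68.46647199818149 toolZ [ 0.     0.001 -1.   ] [-0.067 -0.05  -1.755] 34.6575313527931 59.932758808135986
tube pred [568.   -3.7 199.2] [-0.9  0.4 -0. ]
L [  0.1 196.4] at 197 206.71921182266001 at 224 208.1379310344827
R [ -0.  304.2] at 197 294.85714285714283 at 224 293.57142857142856
-60 [array([252.1, 382.8]), array([251.6, 141.9])]
-40 [array([252. , 350.7]), array([251.7, 191.7])]
-20 [array([252., 316.]), array([251.8, 236.9])]
```

View pics/v10.png

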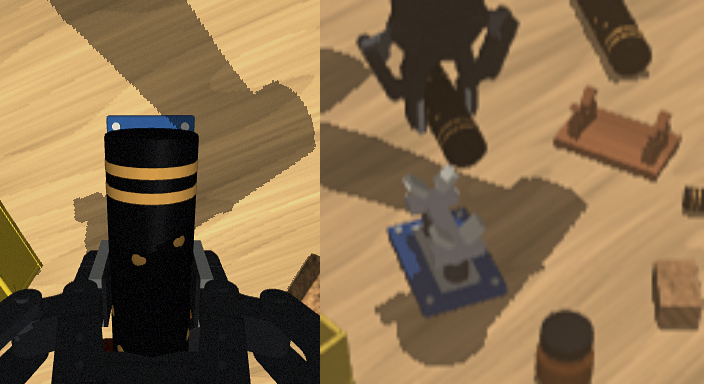

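The tube is held at (150,240), parallel to the tool and lined up over the blue plate at (150,122). The rest is empty and the bowl, jar and block are untouched. I'll descend to just above contact.

```bash
python3 -m handwheel '[{"x":0.005,"y":-0.002,"z":-0.05,"ax":0,"ay":0,"az":0},{"x":0,"y":0,"z":-0.1,"ax":0,"ay":0,"az":0},{"x":0,"y":0,"z":-0.1,"ax":0,"ay":0,"az":0},{"x":0,"y":0,"z":-0.1,"ax":0,"ay":0,"az":0},{"x":0,"y":0,"z":-0.08,"ax":0,"ay":0,"az":0},{"x":0,"y":0,"z":-0.05,"ax":0,"ay":0,"az":0},{"x":0,"y":0,"z":-0.02,"ax":0,"ay":0,"az":0},{"x":0,"y":0,"z":0,"ax":0,"ay":0,"az":0}]'
python3 -m handwheel '[{"x":0,"y":0,"z":-0.006,"ax":0,"ay":0,"az":0},{"x":0,"y":0,"z":-0.006,"ax":0,"ay":0,"az":0},{"x":0,"y":0,"z":-0.006,"ax":0,"ay":0,"az":0},{"x":0,"y":0,"z":0,"ax":0,"ay":0,"az":0},{"x":0,"y":0,"z":0,"ax":0,"ay":0,"az":0},{"x":0,"y":0,"z":0,"ax":0,"ay":0,"az":0},{"x":0,"y":0,"z":0,"ax":0,"ay":0,"az":0},{"x":0,"y":0,"z":0,"ax":0,"ay":0,"az":0}]'
python3 -c "
from bench import arm
import numpy as np
for i in range(4): arm.get_image('wrist');s=arm.read_state();print(s['position'].round(1),s['contact_force'].round(1),s['wrist_torque'].round(2))"
```

```text
clock: 16.7
position: [569.0, -3.8, 77.8]
ee_rot: [0.186, 0.983, -0.0, -0.0]
contact_force: [-1.2, -0.9, -0.2]
gripper_width: 34.6
grasp_force: 59.9
clock: 17.5
position: [569.2, -4.3, 74.8]
ee_rot: [0.186, 0.983, 0.0, 0.0]
contact_force: [0.2, -0.4, -2.2]
gripper_width: 34.7
grasp_force: 59.9
[569.2  -4.3  74.8] [ 0.1  0.  -0.3] [-0.07  0.07  0.  ]
[569.1  -4.3  74.7] [ 0.2 -0.4 -0.6] [-0.09  0.    0.01]
[569.1  -4.3  74.7] [-0.3 -0.2 -1.4] [-0.02  0.03  0.01]
[569.1  -4.3  74.7] [-0.9 -0.4 -0.6] [-0.11 -0.   -0.01]
```

```bash
python3 -m handwheel '[{"x":0,"y":0,"z":-0.006,"ax":0,"ay":0,"az":0},{"x":0,"y":0,"z":-0.006,"ax":0,"ay":0,"az":0},{"x":0,"y":0,"z":0,"ax":0,"ay":0,"az":0},{"x":0,"y":0,"z":-0.006,"ax":0,"ay":0,"az":0},{"x":0,"y":0,"z":0,"ax":0,"ay":0,"az":0},{"x":0,"y":0,"z":-0.006,"ax":0,"ay":0,"az":0},{"x":0,"y":0,"z":-0.006,"ax":0,"ay":0,"az":0},{"x":0,"y":0,"z":0,"ax":0,"ay":0,"az":0}]'
python3 -c "
from bench import arm
import numpy as np
F=[]
for i in range(12): arm.get_image('wrist');s=arm.read_state();F.append(np.r_[s['position'],s['contact_force'],s['wrist_torque']])
print(np.mean(F,0).round(2))"
```

```text
clock: 18.5
position: [569.5, -4.2, 69.4]
ee_rot: [0.186, 0.983, 0.0, 0.0]
contact_force: [-1.2, 0.1, 7.9]
gripper_width: 34.5
grasp_force: 60.6
[ 5.6945e+02 -4.1700e+00  6.9530e+01 -2.3800e+00  4.6000e-01  7.0700e+00
  1.2000e-01  6.2000e-01  2.0000e-02]
```

The force step is about 8.3 N, so the block is about 4.3 mm down, which agrees with the height (4.8 mm). The pitch moment suggests the −x end bears more, so I'll press about 1 mm further and tip slightly to square it.

```bash
python3 -m handwheel '[{"x":0,"y":0,"z":-0.003,"ax":0.001,"ay":0.003,"az":0},{"x":0,"y":0,"z":-0.003,"ax":0.001,"ay":0.003,"az":0},{"x":0,"y":0,"z":0,"ax":0,"ay":0,"az":0},{"x":0,"y":0,"z":0,"ax":0,"ay":0,"az":0},{"x":0,"y":0,"z":0,"ax":0,"ay":0,"az":0},{"x":0,"y":0,"z":0,"ax":0,"ay":0,"az":0},{"x":0,"y":0,"z":0,"ax":0,"ay":0,"az":0},{"x":0,"y":0,"z":0,"ax":0,"ay":0,"az":0}]'
python3 look.py w11
python3 -c "
from wm import *
F=[]
for i in range(12): arm.get_image('wrist');s=arm.read_state();F.append(np.r_[s['position'],s['contact_force'],s['wrist_torque']])
np.set_printoptions(precision=2);print(np.mean(F,0).round(2), s['clock'],R.from_quat(s['ee_rot']).as_matrix()[:,2].round(3))
t=arm.get_image('scene')[:,:,::-1];cv2.imwrite('pics/v12.png',np.hstack([W('w11')[1][:,100:420],cv2.resize(t[130:270,190:330],(384,384))]))"
```

```text
clock: 19.9
position: [569.4, -4.1, 68.5]
ee_rot: [0.186, 0.983, 0.001, -0.004]
contact_force: [-3.9, -0.2, 8.6]
gripper_width: 34.6
grasp_force: 60.7
19.95 [569.451  -4.105  68.56 ] toolY deg 68.58597425853357 toolZ [-0.008  0.003 -1.   ] [-2.838  1.214  7.84 ] 34.21624087375697 60.69650888442993
[569.43  -4.13  68.53  -2.87   0.56   7.98   0.17   0.72   0.01] 20.55 [-0.01  0.   -1.  ]
```

View pics/v12.png

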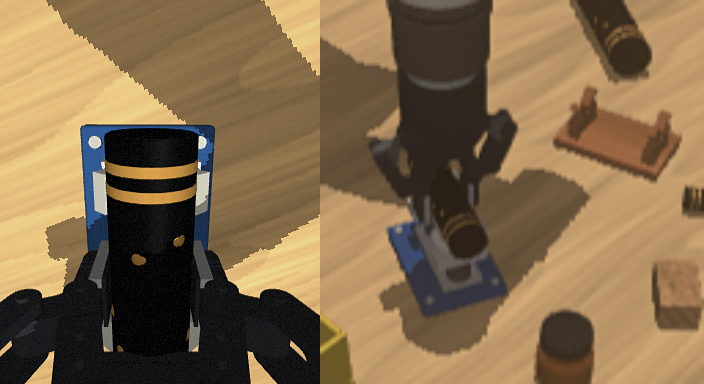

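The pictures show the black tube at (150,240) seated between the white cheeks (100,190) and (203,190), with the fingers holding it and nothing else disturbed. The moment follows Fx at a constant 0.25 m lever, so it is axial friction rather than tilt. I'll undo the tip and relieve x a little.

```bash
python3 -m handwheel '[{"x":-0.001,"y":0,"z":0,"ax":-0.001,"ay":-0.003,"az":0},{"x":-0.001,"y":0,"z":0,"ax":-0.001,"ay":-0.003,"az":0},{"x":0,"y":0,"z":0,"ax":0,"ay":0,"az":0},{"x":0,"y":0,"z":0,"ax":0,"ay":0,"az":0},{"x":0,"y":0,"z":0,"ax":0,"ay":0,"az":0},{"x":0,"y":0,"z":0,"ax":0,"ay":0,"az":0},{"x":0,"y":0,"z":0,"ax":0,"ay":0,"az":0},{"x":0,"y":0,"z":0,"ax":0,"ay":0,"az":0}]'
python3 -c "
from h import *
F=[]
for i in range(12): arm.get_image('wrist');s=arm.read_state();F.append(np.r_[s['position'],s['contact_force'],s['wrist_torque']])
print(np.mean(F,0).round(2),s['clock'],R.from_quat(s['ee_rot']).as_matrix()[:,2].round(3))"
```

```text
clock: 21.4
position: [569.5, -4.1, 68.7]
ee_rot: [0.186, 0.983, 0.0, 0.001]
contact_force: [-1.6, 1.1, 8.5]
gripper_width: 34.7
grasp_force: 60.8
[ 5.6945e+02 -4.1400e+00  6.8670e+01 -1.8400e+00  2.0000e-01  8.0500e+00
  9.0000e-02  5.7000e-01 -1.0000e-02] 22.0 [ 0.002  0.    -1.   ]
```

```bash
python3 -c "
from bench import arm
print(arm.job_done())"
```

```text
the job is handed in; nothing more can be done
None
```

I handed the job in at about 22 s; no verdict came back. The red tube lies in the reject crate, and the black tube is still gripped and pressed into the vee, with the block about 5.5 mm down (estimated from force and tool height). The bowl, jar and cork block were not touched.

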